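# Stack the button pots on their stand

### The arm

A 6-joint arm with a two-finger parallel gripper is mounted at the origin on the work surface; the furniture and walls round the work are solid. World frame = base frame: x ahead of the robot, y to its left, z up, the work surface at z = 0. Lengths are in mm, angles in degrees, forces in N, time in s.
With the tool pointing down it reaches from about 300 to 950 mm from the base axis. Payload 3.1 kg.
Tool frame: the origin (TCP) lies midway between the tips of the shut fingers; the grasp point (between the pads) lies 19 mm behind it (robot.grip_depth is the distance from the TCP to the grasp point, in mm); z points along the fingers, y is the line along which they close (so a half turn about z gives the same grasp; the last joint's range is limited). The gripper opens to 85 mm and grips with 20 to 120 N. Pads are 22 mm wide; open, the fingers measure 114 mm over their backs; the gripper's body (76 mm by 85 mm) begins 54 mm behind the grasp point. The pads swing forward as they close: fully open they stand 13 mm farther back than shut.
Start: joints at [-70.113, 17.653, 93.61, -0, 68.738, -3.994], TCP at [252.998, -571.51, 231.272] pointing down, gripper open.
Joint ranges: [-175.34, 175.34], [-45.06, 112.39], [2.9, 150.54], [-68.45, 248.45], [3.09, 151.38], [-168.51, 168.51]. Speed limits (degrees/s): [159.86, 159.86, 180, 180, 180, 180].

### API

Orientations are given as a 3x3 rotation matrix whose columns are the frame's x, y, z axes.
In Python, from rig import robot gives the robot as it stands.
- The arm moves only by the tool step_arm, never from a script. Its argument "rows" is a list of rows, each a list of 3 entries, a list of its own where there are three numbers: the shift along the world's x, y, z in cm, then the turn, a rotation vector about the world's x, y, z in rad, then the gripper's target within -1 to 1 (fully open at 1, half-way at 0, shut at -1). In form: [[[dx, dy, dz], [ax, ay, az], gripper], ...]. A call has 1 to 10 rows; each row shifts and turns the commanded pose from where the row before left it; what a row does not reach is not made up. A row lasts 1/12 s, in which the tool goes at most 41.7 mm and 7.16 degrees, less where a joint would pass 70% of its speed; a pose out of reach is approached as far as the arm can. A call is refused whole if a number of a shift passes 4.17 or a number of a turn 0.125, either way. A call with a gripper value outside its range is refused whole. The fingers move at their own pace and stop on an object; the grip force is fixed at half the most. Time passes only in rows, so rows that do not move let the fingers close. It gives the time, the measured TCP pose, the force, the opening and the grip force at its end, in the units of the state.
- robot.state(): the state, without advancing time (a new reading comes with each control period).
- robot.snapshot(name): name is "side" or "top" or "wrist"; returns a dict with "image" (420x560x3 uint8, red, green, blue), "range_z" (420x560 float32, mm along the optical axis (not along the pixel's ray), 0 where there is no reading), "camera_matrix" (3x3 intrinsics, pixels), "dist_coeffs" ([k1, k2, p1, p2, k3] as OpenCV has them; the pictures are not rectified), "R" (3x3) and "t" (3): a world point X has camera coordinates R X + t. Camera axes: x right, y down, z forward; pixel columns grow to the right and rows downward; lengths in mm; the calibration is good to about 2 mm. A picture is of the moment at which its call begins.
- robot.job_done(): hands the job in; it is judged then, once.
The state is a dict: "t": time; "joint_pos": joint angles; "joint_vel": joint speeds; "joint_efforts": joint torques, N m; "position": TCP position; "ee_rot": TCP orientation; "force": force on the tool from outside, world axes, zero at the start; "wrist_torque": the same for the moment, N m; "opening": finger opening in mm; "finger_force": force on a finger pad.
Only numpy, scipy, OpenCV 4.12 (cv2) and the standard library are available. Lean on these libraries where they do the work, as an engineer would, in place of code of your own. Each camera call takes 0.05 s, during which the arm holds its last target. There are 200 camera calls.

### The job

Put the wooden button pots back together as one tower on the dark round stand: the deep pot without partitions on the stand, then the pot with one partition, then the low pot with crossed partitions, and last the knobbed lid on top. Each piece must sit fully home, level, with its foot inside the mouth below it, and the tower must stand by itself. Leave the tin, the soap and everything else where they are.

Things in the scene. Friction and masses are not known exactly. Their poses are not given: they have to be found in the camera images.
- stand: Dark wooden round stand, fixed to the table: 72 mm across, 10 mm high, with a round recess 50 mm across and 6 mm deep in its top. Origin: centre of its underside, on the table; z up. A pot seated on it has its origin 5 mm above this one's. It may be in any of five places, the pots and the lid in the others.
- deep_pot: Round open pot, the tallest, empty inside, no partitions; 56 mm across, 50 mm high with foot, walls 3 mm, mouth 50 mm; pale wood, loose. Origin: underside centre, z up along its axis. Foot 40 mm across, 5 mm high, edge bevelled 2 mm, drops into any 50 mm mouth below until the 56 mm body rests on the rim. What is seated on it has its origin 45 mm above this one's. Grip across its outside. 90 g. Goes on the stand.
- half_pot: Round open pot, medium height, one straight partition (ends 8 mm below the rim); 56 mm across, 38 mm high with foot, walls 3 mm, mouth 50 mm; pale wood, loose. Origin: underside centre, z up along its axis. Foot 40 mm across, 5 mm high, edge bevelled 2 mm, drops into any 50 mm mouth below until the 56 mm body rests on the rim. What is seated on it has its origin 33 mm above this one's. Grip across its outside. 90 g. Goes on the deep pot.
- quarter_pot: Round open pot, the lowest, two crossed partitions (end 8 mm below the rim); 56 mm across, 28 mm high with foot, walls 3 mm, mouth 50 mm; pale wood, loose. Origin: underside centre, z up along its axis. Foot 40 mm across, 5 mm high, edge bevelled 2 mm, drops into any 50 mm mouth below until the 56 mm body rests on the rim. What is seated on it has its origin 23 mm above this one's. Grip across its outside. 90 g. Goes on the one-partition pot.
- lid: Round lid: disc 56 mm across, 5 to 10 mm above the origin, with an upright round knob in the middle, 20 mm across, from 10 to 34 mm above the origin; pale wood, loose. Origin: underside centre, z up along its axis. Foot 40 mm across, 5 mm high, edge bevelled 2 mm, drops into any 50 mm mouth below until the 56 mm body rests on the rim. Grip it by the knob. 60 g. Goes on the crossed-partition pot.
- snap_tin: Bystander, loose: round light tin with a closed printed lid, 63 mm across, 24 mm high; origin at the centre of its underside. Not part of the tower.
- soap: Bystander, loose: pale green bar of soap lying flat, 42 x 70 x 22 mm (x, y, z); origin at the centre of its underside.
Not all that is in view belongs to the job. What is shaped like the deep_pot but purple is not meant.

How it is judged:
By the outcome, as a careful person would: the job done as asked, in the order asked, and still so for the second after the job is handed in, with the robot touching nothing.
It also fails if it takes over 136 s, if anything falls off the work surface, if the arm or the gripper's body presses on something with over 40 N, if the wrist force passes 120 N, or if a joint passes its speed limit or range.

## Working session

There is one attempt and no reset: what is moved stays moved. The work goes in short steps, Python scripts to look and compute and a tool call to move; the robot and the scene stay as the last step left them, time stands still between calls to the robot, and variables do not carry over. Pictures are saved under pics/ and viewed, at most 14 in all, crops included, and the job is handed in when it is done.

Besides the shell and the picture viewer there is one more tool, called after ">>>" by a JSON object that holds its "api" and its "payload". step_arm: Moves the arm, as the interface text tells. Its arguments: {"type":"object","properties":{"rows":{"type":"array"}},"required":["rows"]}

```bash
mkdir -p pics; ls; cat > h.py <<'E'
import numpy as np, cv2
from rig import robot
def snap(n,save=None):
    s=robot.snapshot(n)
    if save: cv2.imwrite('pics/'+save,s['image'][:,:,::-1])
    return s
def world(s):
    K=np.array(s['camera_matrix']);h,w=s['range_z'].shape
    g=np.stack(np.meshgrid(np.arange(w),np.arange(h)),-1).reshape(-1,1,2).astype(np.float64)
    u=cv2.undistortPoints(g,K,np.array(s['dist_coeffs'])).reshape(h,w,2)
    z=s['range_z'].astype(float)
    c=np.dstack([u[...,0]*z,u[...,1]*z,z])
    W=(c-np.array(s['t']))@np.array(s['R'])
    W[z==0]=np.nan
    return W
E
python3 - <<'E'
from h import *
t=snap('top','top1.png');s=snap('side','side1.png')
for q in (t,s): print(np.round(-np.array(q['R']).T@np.array(q['t'])),np.mean(q['range_z']>0))
W=world(t);np.save('top1.npy',W)
st=robot.state();print(st['position'],st['ee_rot'],st['t'],st['opening'])
E
```

```text
pics
[ 313. -113. 1585.] 0.9960374149659864
[ 292. 1162.  546.] 0.8211777210884353
[ 252.72956612 -570.77892909  230.1470735 ] [[ 9.14394421e-01  4.04823781e-01 -7.40782939e-04]
 [ 4.04824435e-01 -9.14392205e-01  2.01808490e-03]
 [ 1.39602615e-04 -2.14521261e-03 -9.99997689e-01]] 0.1 85.36139318026959
```

View pics/top1.png

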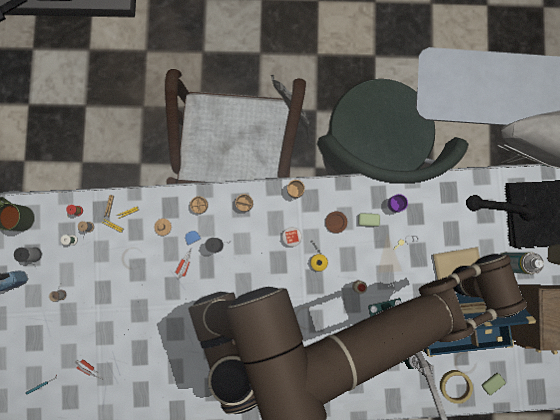

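View pics/side1.png

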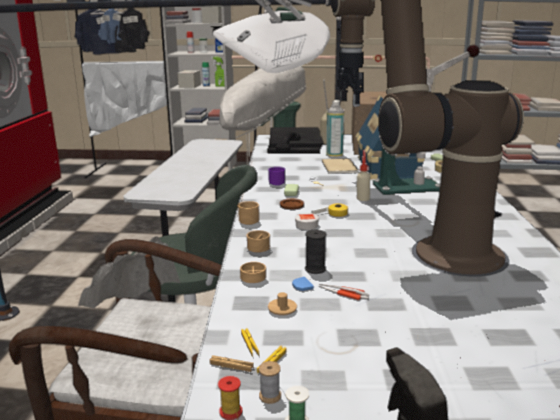

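The top view shows the lid at (163,227), quarter pot (198,205), half pot (243,203), deep pot (295,188), stand (336,222), tin (291,237), soap (369,220) and the purple decoy (398,203). The side view agrees.

```bash
python3 - <<'E'
from h import *
W=np.load('top1.npy')
for n,u,v,lo,hi in [('lid',163,227,4,40),('q',198,205,15,40),('h',243,203,25,50),('d',295,188,35,60),('stand',336,222,4,16),('tin',291,237,15,35),('soap',369,220,14,30),('purple',398,203,35,60),('spool',212,245,5,90),('tape',319,262,5,60)]:
    p=W[v-14:v+15,u-14:u+15].reshape(-1,3); p=p[(p[:,2]>lo)&(p[:,2]<hi)]
    print(n,len(p),np.round(p.mean(0)),np.round((p.min(0)+p.max(0))/2),np.round(np.ptp(p,axis=0)),p[:,2].max().round())
E
```

```text
lid 305 [388. 276.  12.] [387. 274.  22.] [93. 95. 35.] 39.0
q 99 [460. 160.  24.] [459. 159.  25.] [53. 54. 20.] 35.0
h 79 [471.  13.  36.] [470.  13.  36.] [55. 55. 22.] 47.0
d 67 [ 518. -151.   48.] [ 518. -151.   47.] [54. 51. 23.] 58.0
stand 329 [ 415. -286.    9.] [ 416. -287.   10.] [92. 92. 12.] 16.0
tin 304 [ 365. -143.   24.] [ 365. -144.   25.] [61. 61. 18.] 34.0
soap 255 [ 425. -391.   21.] [ 425. -391.   22.] [40. 69. 15.] 29.0
purple 88 [ 479. -480.   47.] [ 480. -480.   47.] [54. 55. 22.] 57.0
spool 263 [333. 103.  58.] [334. 113.  47.] [89. 93. 85.] 90.0
tape 293 [ 285. -231.   19.] [ 285. -234.   19.] [85. 92. 27.] 32.0
```

>>> {"api": "step_arm", "payload": {"rows": [[[2.0,3.2,0],[0,0,0],1],[[2.0,3.2,0],[0,0,0],1],[[2.0,3.2,0],[0,0,0],1],[[2.0,3.2,0],[0,0,0],1],[[2.0,3.2,0],[0,0,0],1],[[2.0,3.2,0],[0,0,0],1],[[2.0,3.2,0],[0,0,0],1],[[2.0,3.2,0],[0,0,0],1],[[2.0,3.2,0],[0,0,0],1],[[2.0,3.2,0],[0,0,0],1]]}}

```text
t: 0.93
position: [453.3, -249.6, 230.9]
ee_rot: [[0.914, 0.405, -0.001], [0.405, -0.914, 0.0], [-0.0, -0.001, -1.0]]
force: [0.1, 0.4, 0.2]
opening: 85.0
finger_force: 0.0
```

>>> {"api": "step_arm", "payload": {"rows": [[[2.2,3.3,0],[0,0,0],1],[[2.2,3.3,0],[0,0,0],1],[[2.2,3.4,0],[0,0,0],1],[[0,0,0],[0,0,0],1],[[0,0,0],[0,0,0],1],[[0,0,0],[0,0,0],1]]}}

```text
t: 1.43
position: [518.5, -151.4, 230.7]
ee_rot: [[0.914, 0.406, -0.001], [0.406, -0.914, -0.0], [-0.001, -0.0, -1.0]]
force: [0.9, -0.1, -0.4]
opening: 85.2
finger_force: 0.0
```

```bash
cat >> h.py <<'E'
def fit(W,lo,hi,c,r=45):
    "centre of ring/disc points between heights lo..hi near c"
    p=W.reshape(-1,3);p=p[np.isfinite(p[:,0])];p=p[(p[:,2]>lo)&(p[:,2]<hi)&(np.hypot(p[:,0]-c[0],p[:,1]-c[1])<r)]
    e=cv2.minEnclosingCircle(p[:,:2].astype(np.float32))
    h=cv2.convexHull(p[:,:2].astype(np.float32))
    el=cv2.fitEllipse(h)
    print(len(p),'mean',p.mean(0).round(1),'enc',np.round(e[0],1),round(e[1]*2,1),'ell',np.round(el[0],1),np.round(el[1],1),'z',np.percentile(p[:,2],[5,50,95]).round(1))
def st():
    s=robot.state();print('t',round(s['t'],2),'pos',np.round(s['position'],1),'yaxis',np.round(np.array(s['ee_rot'])[:,1],3),'F',np.round(s['force'],1),'open',round(s['opening'],1),'ff',np.round(s['finger_force'],1))
E
python3 - <<'E'
from h import *
st();w=snap('wrist','w1.png');W=world(w)
print(-np.array(w['R']).T@np.array(w['t']))
fit(W,44,60,(518,-151))
t=world(snap('top'));fit(t,44,60,(518,-151))
E
```

```text
t 1.43 pos [ 518.5 -151.4  230.7] yaxis [ 0.406 -0.914 -0.   ] F [ 0.9 -0.1 -0.4] open 85.2 ff 0.0
[ 589.54707274 -121.07680984  373.47157459]
651 mean [ 516.8 -153.6   49.4] enc [ 517.  -153.4] 55.9 ell [ 517.  -153.4] [55.2 55.5] z [45.6 49.8 51.1]
32 mean [ 505.  -150.9   50.2] enc [ 515.8 -151. ] 54.2 ell [ 516.5 -151.4] [49.9 53.8] z [45.1 49.5 55.8]
```

View pics/w1.png

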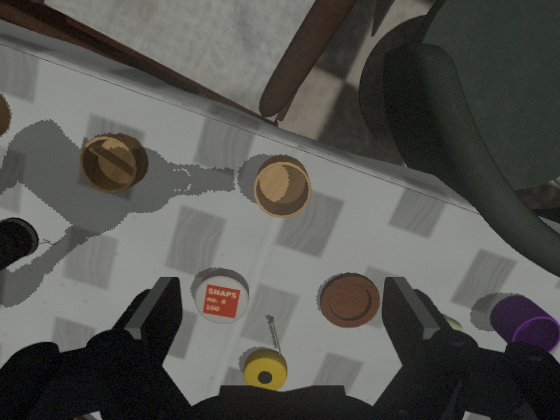

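The wrist view shows the deep pot at (283,187), the stand at (350,300), and the half pot at (113,162).

>>> {"api": "step_arm", "payload": {"rows": [[[-0.18,-0.2,-3.5],[0,0,0],1],[[0,0,-3.5],[0,0,0],1],[[0,0,-3.5],[0,0,0],1],[[0,0,-3.5],[0,0,0],1],[[0,0,-3.5],[0,0,0],1],[[0,0,-2.5],[0,0,0],1],[[0,0,-1.3],[0,0,0],1],[[0,0,0],[0,0,0],1],[[0,0,0],[0,0,0],-1],[[0,0,0],[0,0,0],-1]]}}

```text
t: 2.37
position: [518.8, -154.8, 20.0]
ee_rot: [[0.915, 0.404, 0.003], [0.404, -0.915, -0.001], [0.002, 0.002, -1.0]]
force: [0.9, 0.4, -0.6]
opening: 63.9
finger_force: 0.0
```

>>> {"api": "step_arm", "payload": {"rows": [[[0,0,0],[0,0,0],-1],[[0,0,0],[0,0,0],-1],[[0,0,0],[0,0,0],-1],[[0,0,0],[0,0,0],-1],[[0,0,0],[0,0,0],-1],[[0,0,0],[0,0,0],-1]]}}

```text
t: 2.87
position: [519.6, -154.5, 20.8]
ee_rot: [[0.914, 0.405, 0.005], [0.405, -0.914, -0.002], [0.003, 0.004, -1.0]]
force: [-0.6, -1.0, 7.4]
opening: 53.5
finger_force: 64.3
```

```bash
python3 - <<'E'
from h import *
st();w=snap('wrist');W=world(w)
fit(W,44,60,(517,-153)); fit(W,7,13,(415,-287),50)
E
```

```text
t 2.87 pos [ 519.6 -154.5   20.8] yaxis [ 0.405 -0.914  0.004] F [-0.6 -1.   7.4] open 53.5 ff 64.3
6993 mean [ 520.6 -155.2   49.9] enc [ 525.4 -152.9] 81.1 ell [ 519.7 -156.2] [53.5 82.4] z [44.7 49.8 57.5]Traceback (most recent call last):
  File "<stdin>", line 3, in <module>
  File "h.py", line 21, in fit
    el=cv2.fitEllipse(h)
cv2.error: OpenCV(4.12.0) /io/opencv/modules/imgproc/src/shapedescr.cpp:356: error: (-215:Assertion failed) n >= 0 && (depth == CV_32F || depth == CV_32S) in function 'fitEllipseNoDirect'
```

>>> {"api": "step_arm", "payload": {"rows": [[[0,0,1],[0,0,0],-1],[[0,0,3],[0,0,0],-1],[[0,0,3],[0,0,0],-1],[[0,0,3],[0,0,0],-1],[[0,0,0],[0,0,0],-1],[[0,0,0],[0,0,0],-1]]}}

```text
t: 3.42
position: [519.1, -154.1, 121.3]
ee_rot: [[0.914, 0.405, 0.005], [0.405, -0.914, -0.002], [0.004, 0.004, -1.0]]
force: [-0.3, 1.3, -0.7]
opening: 53.8
finger_force: 63.6
```

```bash
python3 - <<'E'
from h import *
st();w=snap('wrist','w2.png');W=world(w)
s=snap('side','s2.png')
p=W[...,2]; print(np.nanmin(p))
E
```

```text
t 3.42 pos [ 519.1 -154.1  121.3] yaxis [ 0.405 -0.914  0.004] F [-0.3  1.3 -0.7] open 53.8 ff 63.6
-732.5425208367432
```

View pics/w2.png

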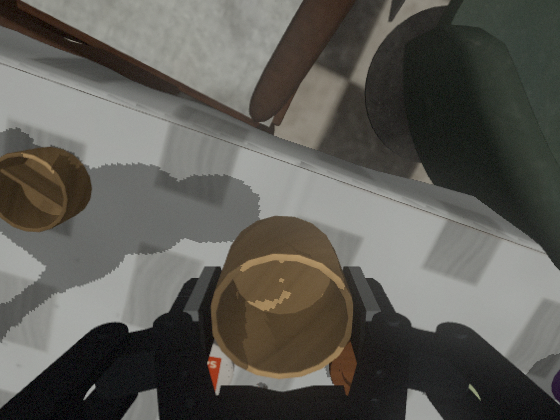

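The pot is held level in the wrist view, with its rim centred near (283,315). Next I measure its offset in the hand and locate the stand.

```bash
python3 - <<'E'
from h import *
st();w=snap('wrist');W=world(w)
m=(W[...,2]>147)&(W[...,2]<154); m[:, :205]=0; m[:,355:]=0
Q=W.copy();Q[~m]=np.nan; fit(Q,147,154,(519,-154),36)
t=snap('top','t3.png');T=world(t)
hsv=cv2.cvtColor(t['image'],cv2.COLOR_RGB2HSV)
p=T[...,2];mm=(p>7)&(p<13)&(np.hypot(T[...,0]-415,T[...,1]+287)<38);Q=T.copy();Q[~mm]=np.nan;fit(Q,7,13,(415,-287),38)
fit(T,0,6.5,(415,-287),22)
E
```

```text
t 3.52 pos [ 516.3 -153.1  117.9] yaxis [ 0.405 -0.914 -0.001] F [-0.8  0.5 -1.2] open 53.6 ff 63.6
2218 mean [ 515.9 -152.5  148. ] enc [ 516.  -153.8] 59.8 ell [ 515.8 -154. ] [54.9 58.3] z [147.  147.6 151.6]
147 mean [ 416.7 -283.9    9.9] enc [ 416.  -285.8] 71.7 ell [ 415.6 -285.8] [69.3 70.1] z [ 7.3 10.  12.7]
103 mean [ 414.7 -285.9    3.7] enc [ 414.9 -286.9] 43.6 ell [ 415.1 -286.8] [41.5 43.2] z [0.4 4.  6.3]
```

>>> {"api": "step_arm", "payload": {"rows": [[[-1.5,-1.3,0.5],[0,0,0],-1],[[-2.6,-2.3,0.5],[0,0,0],-1],[[-2.6,-2.3,0.5],[0,0,0],-1],[[-2.6,-2.3,0.5],[0,0,0],-1],[[-2.6,-2.3,0.5],[0,0,0],-1],[[-2.6,-2.3,0.5],[0,0,0],-1],[[-2.6,-2.3,0.5],[0,0,0],-1],[[-2.6,-2.3,0.5],[0,0,0],-1],[[0,0,0],[0,0,0],-1],[[0,0,0],[0,0,0],-1]]}}

```text
t: 4.45
position: [318.6, -327.9, 157.3]
ee_rot: [[0.916, 0.401, -0.001], [0.401, -0.916, 0.002], [-0.0, -0.002, -1.0]]
force: [0.7, -0.0, -0.1]
opening: 53.6
finger_force: 63.6
```

>>> {"api": "step_arm", "payload": {"rows": [[[0,0,0],[0,0,0],-1],[[0,0,0],[0,0,0],-1]]}}

```text
t: 4.62
position: [320.4, -326.2, 157.3]
ee_rot: [[0.914, 0.406, -0.001], [0.406, -0.914, 0.002], [-0.0, -0.002, -1.0]]
force: [-0.6, 0.0, -1.8]
opening: 53.7
finger_force: 63.6
```

```bash
python3 - <<'E'
from h import *
st();w=snap('wrist','w3.png');W=world(w)
fit(W,7.5,13,(415,-287),45);fit(W,2,6,(415,-287),24)
E
```

```text
t 4.62 pos [ 320.4 -326.2  157.3] yaxis [ 0.406 -0.914 -0.002] F [-0.6  0.  -1.8] open 53.7 ff 63.6
3668 mean [ 415.8 -287.5   10.1] enc [ 414.6 -288.1] 71.7 ell [ 414.6 -288.1] [71.1 71.4] z [ 8.7 10.2 11.4]
3022 mean [ 415.3 -287.     4.3] enc [ 415. -287.] 48.0 ell [ 414.9 -287.2] [47.3 47.9] z [3.  4.3 5.5]
```

View pics/w3.png

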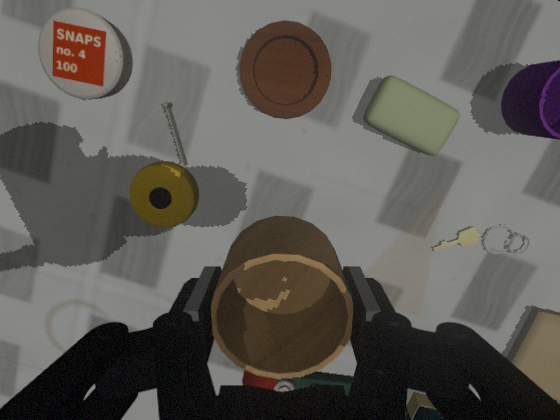

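The stand is at (285,69), with a clear fit at about (414.6,-288).

>>> {"api": "step_arm", "payload": {"rows": [[[2.4,1.0,0],[0,0,0],-1],[[2.4,1.0,0],[0,0,0],-1],[[2.4,1.0,0],[0,0,0],-1],[[2.3,0.9,-1],[0,0,0],-1],[[0,0,-3.5],[0,0,0],-1],[[0,0,-3.5],[0,0,0],-1],[[0,0,-3],[0,0,0],-1],[[0,0,-1.2],[0,0,0],-1],[[0,0,0],[0,0,0],-1],[[0,0,0],[0,0,0],-1]]}}

```text
t: 5.5
position: [415.5, -287.8, 36.0]
ee_rot: [[0.914, 0.406, -0.001], [0.406, -0.914, 0.001], [-0.001, -0.001, -1.0]]
force: [-0.7, -0.5, -1.0]
opening: 53.5
finger_force: 63.6
```

>>> {"api": "step_arm", "payload": {"rows": [[[0,0,0],[0,0,0],-1],[[0,0,0],[0,0,0],-1]]}}

```text
t: 5.67
position: [417.0, -289.9, 38.4]
ee_rot: [[0.914, 0.405, 0.004], [0.405, -0.914, -0.003], [0.002, 0.004, -1.0]]
force: [1.4, -0.9, -0.5]
opening: 53.4
finger_force: 63.6
```

>>> {"api": "step_arm", "payload": {"rows": [[[0,0,-0.3],[0,0,0],-1],[[0,0,-0.3],[0,0,0],-1],[[0,0,-0.3],[0,0,0],-1],[[0,0,-0.3],[0,0,0],-1],[[0,0,0],[0,0,0],-1],[[0,0,0],[0,0,0],-1]]}}

```text
t: 6.17
position: [415.4, -288.9, 25.8]
ee_rot: [[0.914, 0.405, -0.0], [0.405, -0.914, -0.0], [-0.0, -0.0, -1.0]]
force: [-3.4, 3.1, 11.2]
opening: 53.5
finger_force: 65.0
```

```bash
python3 - <<'E'
from h import *
for i in range(3): st();w=snap('wrist')
E
```

```text
t 6.17 pos [ 415.4 -288.9   25.8] yaxis [ 0.405 -0.914 -0.   ] F [-3.4  3.1 11.2] open 53.5 ff 65.0
t 6.22 pos [ 415.4 -288.9   25.8] yaxis [ 0.405 -0.914  0.   ] F [-3.3  2.6 10.9] open 53.5 ff 65.0
t 6.27 pos [ 415.4 -288.9   25.8] yaxis [ 0.405 -0.914  0.   ] F [-3.4  2.  11.7] open 53.3 ff 65.0
```

>>> {"api": "step_arm", "payload": {"rows": [[[0,0,0],[0,0,0],0.3],[[0,0,0],[0,0,0],1],[[0,0,0],[0,0,0],1],[[0,0,0],[0,0,0],1],[[0,0,0],[0,0,0],1],[[0,0,0],[0,0,0],1],[[0,0,1],[0,0,0],1],[[0,0,3],[0,0,0],1],[[0,0,3.5],[0,0,0],1],[[0,0,3.5],[0,0,0],1]]}}

```text
t: 7.15
position: [414.4, -287.9, 135.2]
ee_rot: [[0.914, 0.405, -0.002], [0.405, -0.914, 0.001], [-0.001, -0.002, -1.0]]
force: [0.3, -0.5, 0.4]
opening: 85.5
finger_force: 0.0
```

>>> {"api": "step_arm", "payload": {"rows": [[[-2.5,-1,3],[0,0,0],1],[[-2.5,-1,3],[0,0,0],1],[[-1,-0.5,1],[0,0,0],1],[[0,0,0],[0,0,0],1],[[0,0,0],[0,0,0],1],[[0,0,0],[0,0,0],1]]}}

```text
t: 7.65
position: [354.9, -312.5, 202.9]
ee_rot: [[0.915, 0.405, -0.001], [0.405, -0.915, 0.002], [-0.0, -0.002, -1.0]]
force: [0.2, -1.3, 0.5]
opening: 85.3
finger_force: 0.0
```

```bash
python3 - <<'E'
from h import *
st();w=snap('wrist','w4.png');W=world(w)
fit(W,51,60,(415,-288),40);fit(W,7.5,12,(415,-287),45)
p=W.reshape(-1,3);p=p[(np.hypot(p[:,0]-415,p[:,1]+288)<34)&(p[:,2]>51)&(p[:,2]<60)]
c,_,_,_=np.linalg.lstsq(np.c_[p[:,:2]-[415,-288],np.ones(len(p))],p[:,2],rcond=None);print('plane',c)
E
```

```text
t 7.65 pos [ 354.9 -312.5  202.9] yaxis [ 0.405 -0.915 -0.002] F [ 0.2 -1.3  0.5] open 85.3 ff 0.0
843 mean [ 415.3 -290.4   54.9] enc [ 414.8 -290.5] 56.0 ell [ 414.7 -290.4] [55.2 55.6] z [53.  55.  56.3]
1068 mean [ 421.5 -275.5   10.2] enc [ 414.6 -288.2] 72.0 ell [ 414.6 -288. ] [70.9 71.6] z [ 8.7 10.2 11.8]
plane [2.83903551e-03 4.33962503e-03 5.48907541e+01]
```

>>> {"api": "step_arm", "payload": {"rows": [[[1.15,3.2,0.1],[0,0,0],1],[[1.15,3.2,0.1],[0,0,0],1],[[1.15,3.2,0.1],[0,0,0],1],[[1.15,3.2,0.1],[0,0,0],1],[[1.15,3.2,0.1],[0,0,0],1],[[1.15,3.2,0.1],[0,0,0],1],[[1.15,3.2,0.1],[0,0,0],1],[[1.15,3.2,0.1],[0,0,0],1],[[1.15,3.2,0.1],[0,0,0],1],[[1.15,3.2,0.1],[0,0,0],1]]}}

```text
t: 8.53
position: [469.5, 9.2, 212.2]
ee_rot: [[0.914, 0.406, -0.004], [0.406, -0.914, 0.001], [-0.003, -0.002, -1.0]]
force: [1.1, 0.3, 0.4]
opening: 85.3
finger_force: 0.0
```

>>> {"api": "step_arm", "payload": {"rows": [[[0,0,0],[0,0,0],1],[[0,0,0],[0,0,0],1],[[0,0,0],[0,0,0],1]]}}

```text
t: 8.78
position: [469.2, 7.0, 212.6]
ee_rot: [[0.914, 0.407, -0.004], [0.407, -0.914, -0.0], [-0.003, -0.001, -1.0]]
force: [0.1, -1.0, -0.3]
opening: 85.6
finger_force: 0.0
```

```bash
python3 - <<'E'
from h import *
st();w=snap('wrist');W=world(w)
fit(W,35,44,(470,11),40)
fit(W,25,33,(460,158),40)
E
```

```text
t 8.78 pos [469.2   7.  212.6] yaxis [ 0.407 -0.914 -0.001] F [ 0.1 -1.  -0.3] open 85.6 ff 0.0
595 mean [468.8  11.2  37.8] enc [468.3  10.9] 56.1 ell [468.4  10.9] [55.  55.6] z [36.1 37.9 39.1]
697 mean [459.2 158.5  27.7] enc [459.2 157.6] 56.5 ell [458.9 157.4] [54.9 56.3] z [25.7 27.8 29.2]
```

>>> {"api": "step_arm", "payload": {"rows": [[[-0.1,0.3,-3.5],[0,0,0],1],[[0,0,-3.5],[0,0,0],1],[[0,0,-3.5],[0,0,0],1],[[0,0,-3.5],[0,0,0],1],[[0,0,-3.5],[0,0,0],1],[[0,0,-2],[0,0,0],1],[[0,0,-0.6],[0,0,0],1],[[0,0,0],[0,0,0],1],[[0,0,0],[0,0,0],1]]}}

```text
t: 9.58
position: [469.7, 8.7, 13.7]
ee_rot: [[0.915, 0.403, 0.001], [0.403, -0.915, -0.0], [0.0, 0.0, -1.0]]
force: [-1.2, -0.0, 1.1]
opening: 85.7
finger_force: 0.0
```

```bash
python3 - <<'E'
from h import *
st();w=snap('wrist','w5.png');st()
E
```

```text
t 9.58 pos [469.7   8.7  13.7] yaxis [ 0.403 -0.915  0.   ] F [-1.2 -0.   1.1] open 85.7 ff 0.0
t 9.63 pos [470.6   8.8  14.5] yaxis [ 0.404 -0.915  0.001] F [-0.3 -0.3  0.1] open 85.2 ff 0.0
```

View pics/w5.png

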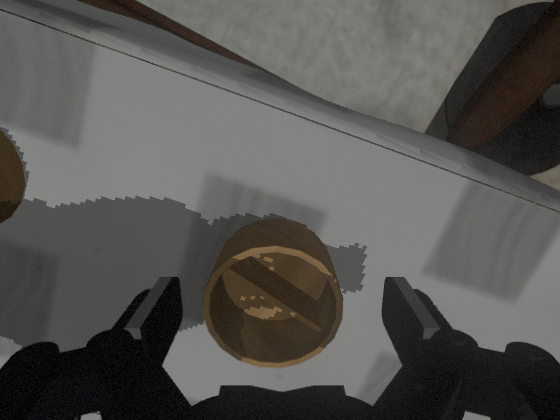

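The half pot at (272,307) lies between the fingers, slightly left of the middle. I go a little lower, nudge and close.

>>> {"api": "step_arm", "payload": {"rows": [[[-0.15,0.25,-0.5],[0,0,0],1],[[0,0,0],[0,0,0],1],[[0,0,0],[0,0,0],-1],[[0,0,0],[0,0,0],-1],[[0,0,0],[0,0,0],-1],[[0,0,0],[0,0,0],-1],[[0,0,0],[0,0,0],-1],[[0,0,0],[0,0,0],-1],[[0,0,0],[0,0,0],-1],[[0,0,0],[0,0,0],-1]]}}

```text
t: 10.47
position: [468.7, 12.0, 9.1]
ee_rot: [[0.914, 0.405, 0.002], [0.405, -0.914, 0.0], [0.001, 0.001, -1.0]]
force: [0.4, 0.6, 6.7]
opening: 53.7
finger_force: 63.5
```

>>> {"api": "step_arm", "payload": {"rows": [[[0,0,1],[0,0,0],-1],[[0,0,3],[0,0,0],-1],[[0,0,3.5],[0,0,0],-1],[[0,0,3.5],[0,0,0],-1],[[0,0,3],[0,0,0],-1],[[0,0,0],[0,0,0],-1],[[0,0,0],[0,0,0],-1],[[0,0,0],[0,0,0],-1]]}}

```text
t: 11.13
position: [466.7, 12.1, 147.8]
ee_rot: [[0.914, 0.405, -0.001], [0.405, -0.914, 0.0], [-0.001, -0.001, -1.0]]
force: [-0.8, 0.3, -0.8]
opening: 53.9
finger_force: 63.3
```

```bash
cat >> h.py <<'E'
def held(W,ztop,c):
    m=np.abs(W[...,2]-ztop)<4; m[:,:210]=0; m[:,352:]=0
    Q=W.copy();Q[~m]=np.nan; fit(Q,0,900,c,36)
E
python3 - <<'E'
from h import *
for i in range(4): st();w=snap('wrist')
W=world(w);p=robot.state()['position'];held(W,p[2]+30,p)
E
```

```text
t 11.13 pos [466.7  12.1 147.8] yaxis [ 0.405 -0.914 -0.001] F [-0.8  0.3 -0.8] open 53.9 ff 63.3
t 11.18 pos [466.1  12.1 147. ] yaxis [ 0.405 -0.914 -0.001] F [-1.3  0.1 -1.1] open 53.4 ff 63.3
t 11.23 pos [465.8  12.1 146.5] yaxis [ 0.405 -0.914 -0.002] F [-1.  -0.5 -1.1] open 53.6 ff 63.3
t 11.28 pos [465.9  12.1 146.4] yaxis [ 0.405 -0.914 -0.002] F [-0.3 -0.3 -1.5] open 53.3 ff 63.3
3820 mean [466.4  12.2 175. ] enc [465.7  10.9] 58.3 ell [466.   11.2] [55.9 57.2] z [172.9 175.1 176.3]
```

>>> {"api": "step_arm", "payload": {"rows": [[[-0.3,-1.8,0],[0,0,0],-1],[[-0.6,-3.5,0],[0,0,0],-1],[[-0.6,-3.5,0],[0,0,0],-1],[[-0.6,-3.5,0],[0,0,0],-1],[[-0.6,-3.5,0],[0,0,0],-1],[[-0.6,-3.5,0],[0,0,0],-1],[[-0.6,-3.5,0],[0,0,0],-1],[[-0.6,-3.5,0],[0,0,0],-1],[[-0.6,-3.3,0],[0,0,0],-1],[[0,0,0],[0,0,0],-1]]}}

```text
t: 12.17
position: [415.9, -289.5, 147.7]
ee_rot: [[0.916, 0.401, -0.0], [0.401, -0.916, -0.003], [-0.001, 0.003, -1.0]]
force: [0.3, -0.3, -0.3]
opening: 53.4
finger_force: 63.4
```

>>> {"api": "step_arm", "payload": {"rows": [[[0,0,-2],[0,0,0],-1],[[0,0,-2],[0,0,0],-1],[[0,0,-2],[0,0,0],-1],[[0,0,0],[0,0,0],-1],[[0,0,0],[0,0,0],-1],[[0,0,0],[0,0,0],-1]]}}

```text
t: 12.67
position: [417.0, -283.7, 88.4]
ee_rot: [[0.914, 0.405, -0.0], [0.405, -0.914, 0.0], [-0.0, -0.0, -1.0]]
force: [0.4, 0.2, -0.7]
opening: 53.7
finger_force: 63.4
```

```bash
python3 - <<'E'
from h import *
for i in range(5): st();w=snap('wrist')
W=world(w);p=robot.state()['position'];held(W,p[2]+30,p)
E
```

```text
t 12.67 pos [ 417.  -283.7   88.4] yaxis [ 0.405 -0.914 -0.   ] F [ 0.4  0.2 -0.7] open 53.7 ff 63.4
t 12.72 pos [ 417.5 -284.2   89.1] yaxis [ 0.405 -0.914  0.001] F [ 0.5 -0.8 -1.3] open 53.6 ff 63.4
t 12.77 pos [ 417.7 -284.4   89.4] yaxis [ 0.405 -0.914  0.002] F [-0.2  0.2 -0.5] open 53.7 ff 63.4
t 12.82 pos [ 417.8 -284.6   89.6] yaxis [ 0.405 -0.914  0.002] F [ 0.3  0.6 -0.9] open 53.7 ff 63.4
t 12.87 pos [ 417.7 -284.6   89.6] yaxis [ 0.405 -0.914  0.002] F [-0.5  0.7 -1.2] open 53.8 ff 63.4
3881 mean [ 418.2 -284.6  118.1] enc [ 417.3 -285.9] 58.7 ell [ 417.4 -285.6] [56.  57.2] z [115.9 118.3 119.4]
```

>>> {"api": "step_arm", "payload": {"rows": [[[-0.28,-0.45,-0.5],[0,0,0],-1],[[0,0,-0.5],[0,0,0],-1],[[0,0,-0.5],[0,0,0],-1],[[0,0,-0.4],[0,0,0],-1],[[0,0,0],[0,0,0],-1],[[0,0,0],[0,0,0],-1],[[0,0,0],[0,0,0],-1],[[0,0,0],[0,0,0],-1]]}}

```text
t: 13.58
position: [414.1, -288.6, 69.4]
ee_rot: [[0.914, 0.405, 0.0], [0.405, -0.914, -0.0], [0.0, 0.0, -1.0]]
force: [0.3, -0.3, -0.7]
opening: 53.6
finger_force: 63.4
```

```bash
python3 - <<'E'
from h import *
for i in range(2): st();w=snap('wrist')
W=world(w);p=robot.state()['position'];held(W,p[2]+30,p)
E
```

```text
t 13.58 pos [ 414.1 -288.6   69.4] yaxis [ 0.405 -0.914  0.   ] F [ 0.3 -0.3 -0.7] open 53.6 ff 63.4
t 13.63 pos [ 414.1 -288.7   69.5] yaxis [ 0.405 -0.914  0.   ] F [-0.1 -0.3 -1.3] open 53.7 ff 63.4
3827 mean [ 414.7 -288.6   98. ] enc [ 414.1 -289.9] 58.4 ell [ 414.  -289.7] [56.1 56.7] z [96.  98.2 99.4]
```

Aligned within 1 mm. I go down about 11 mm.

>>> {"api": "step_arm", "payload": {"rows": [[[0.05,-0.05,-0.3],[0,0,0],-1],[[0,0,-0.3],[0,0,0],-1],[[0,0,-0.25],[0,0,0],-1],[[0,0,-0.2],[0,0,0],-1],[[0,0,0],[0,0,0],-1],[[0,0,0],[0,0,0],-1]]}}

```text
t: 14.18
position: [414.4, -289.0, 59.1]
ee_rot: [[0.914, 0.405, -0.0], [0.405, -0.914, 0.0], [-0.0, -0.0, -1.0]]
force: [-1.9, 1.0, 4.3]
opening: 53.7
finger_force: 63.8
```

>>> {"api": "step_arm", "payload": {"rows": [[[0,0,-0.1],[0,0,0],-1],[[0,0,0],[0,0,0],0.3],[[0,0,0],[0,0,0],1],[[0,0,0],[0,0,0],1],[[0,0,0],[0,0,0],1],[[0,0,0],[0,0,0],1],[[0,0,0],[0,0,0],1],[[0,0,1],[0,0,0],1],[[0,0,3],[0,0,0],1],[[0,0,3.5],[0,0,0],1]]}}

```text
t: 15.02
position: [412.4, -287.4, 131.7]
ee_rot: [[0.914, 0.405, -0.005], [0.405, -0.914, 0.004], [-0.003, -0.006, -1.0]]
force: [0.9, -0.3, 0.3]
opening: 85.5
finger_force: 0.0
```

>>> {"api": "step_arm", "payload": {"rows": [[[-2,-0.9,3],[0,0,0],1],[[-2.5,-1,3],[0,0,0],1],[[-1.5,-0.6,1],[0,0,0],1],[[0,0,0],[0,0,0],1],[[0,0,0],[0,0,0],1],[[0,0,0],[0,0,0],1]]}}

```text
t: 15.52
position: [354.4, -313.4, 202.3]
ee_rot: [[0.915, 0.404, -0.0], [0.404, -0.915, 0.001], [0.0, -0.001, -1.0]]
force: [-0.0, 0.7, -0.3]
opening: 85.6
finger_force: 0.0
```

```bash
cat >> h.py <<'E'
def rim(W,z,c):
    fit(W,z-4,z+5,c,40)
    p=W.reshape(-1,3);p=p[(np.hypot(p[:,0]-c[0],p[:,1]-c[1])<34)&(p[:,2]>z-4)&(p[:,2]<z+5)]
    print('plane',np.linalg.lstsq(np.c_[p[:,:2]-c,np.ones(len(p))],p[:,2],rcond=None)[0].round(4))
E
python3 - <<'E'
from h import *
st();W=world(snap('wrist'));rim(W,88,(414.7,-290))
E
```

```text
t 15.52 pos [ 354.4 -313.4  202.3] yaxis [ 0.404 -0.915 -0.001] F [-0.   0.7 -0.3] open 85.6 ff 0.0
1076 mean [ 415.3 -289.8   87.9] enc [ 414.8 -290.2] 55.9 ell [ 414.8 -290.2] [55.4 55.5] z [85.9 88.  89.1]
plane [ 3.30000e-03 -1.10000e-03  8.78608e+01]
```

The rim is at 88 mm and level, so it is seated. Next is the quarter pot.

>>> {"api": "step_arm", "payload": {"rows": [[[0.8,3.6,0],[0,0,0],1],[[0.8,3.6,0],[0,0,0],1],[[0.8,3.6,0],[0,0,0],1],[[0.8,3.6,0],[0,0,0],1],[[0.8,3.6,0],[0,0,0],1],[[0.8,3.6,0],[0,0,0],1],[[0.8,3.6,0],[0,0,0],1],[[0.8,3.6,0],[0,0,0],1],[[0.8,3.6,0],[0,0,0],1],[[0.8,3.6,0],[0,0,0],1]]}}

```text
t: 16.4
position: [433.7, 48.7, 201.4]
ee_rot: [[0.914, 0.406, -0.003], [0.406, -0.914, 0.0], [-0.002, -0.001, -1.0]]
force: [0.6, -1.0, -0.5]
opening: 85.5
finger_force: 0.0
```

>>> {"api": "step_arm", "payload": {"rows": [[[0.8,3.6,0],[0,0,0],1],[[0.8,3.6,0],[0,0,0],1],[[0.8,3.6,0],[0,0,0],1],[[0,0,0],[0,0,0],1],[[0,0,0],[0,0,0],1],[[0,0,0],[0,0,0],1],[[0,0,0],[0,0,0],1],[[0,0,0],[0,0,0],1]]}}

```text
t: 17.07
position: [457.9, 152.8, 202.2]
ee_rot: [[0.915, 0.403, -0.001], [0.403, -0.915, -0.001], [-0.001, -0.0, -1.0]]
force: [0.2, -0.8, 0.2]
opening: 85.4
finger_force: 0.0
```

```bash
python3 - <<'E'
from h import *
st();W=world(snap('wrist'));fit(W,25,33,(459,158),40);fit(W,30,38,(387,272),20);fit(W,6,13,(387,272),35);st()
E
```

```text
t 17.07 pos [457.9 152.8 202.2] yaxis [ 0.403 -0.915 -0.   ] F [ 0.2 -0.8  0.2] open 85.4 ff 0.0
618 mean [459.2 158.3  27.9] enc [458.7 157.9] 56.0 ell [458.8 158. ] [55.3 55.4] z [25.9 28.  29.3]
349 mean [386.4 273.5  33.8] enc [385.7 274. ] 20.1 ell [385.6 274. ] [19.4 19.7] z [31.8 33.9 35.3]
1798 mean [388.6 273.1  10. ] enc [385.4 274.3] 56.0 ell [385.5 274.4] [54.8 55.4] z [ 8.5 10.1 11.3]
t 17.12 pos [458.1 152.8 202.5] yaxis [ 0.403 -0.915  0.   ] F [ 1.1  0.1 -0.1] open 85.3 ff 0.0
```

>>> {"api": "step_arm", "payload": {"rows": [[[0.1,0.5,-3.5],[0,0,0],1],[[0,0,-3.5],[0,0,0],1],[[0,0,-3.5],[0,0,0],1],[[0,0,-3.5],[0,0,0],1],[[0,0,-3.5],[0,0,0],1],[[0,0,-1.5],[0,0,0],1],[[0,0,-0.4],[0,0,0],1],[[0,0,0],[0,0,0],1],[[0,0,0],[0,0,0],1],[[0,0,0],[0,0,0],1]]}}

```text
t: 17.95
position: [461.4, 159.1, 10.5]
ee_rot: [[0.915, 0.404, 0.004], [0.404, -0.915, 0.001], [0.004, 0.001, -1.0]]
force: [0.6, -0.6, -0.4]
opening: 85.6
finger_force: 0.0
```

>>> {"api": "step_arm", "payload": {"rows": [[[0,0,0],[0,0,0],1],[[0,0,0],[0,0,0],1],[[0,0,0],[0,0,0],1]]}}

```text
t: 18.2
position: [460.3, 159.2, 9.9]
ee_rot: [[0.914, 0.405, 0.002], [0.405, -0.914, 0.001], [0.002, 0.0, -1.0]]
force: [0.3, -0.3, 0.4]
opening: 85.1
finger_force: 0.0
```

>>> {"api": "step_arm", "payload": {"rows": [[[-0.1,-0.1,-0.4],[0,0,0],1],[[0,0,-0.3],[0,0,0],1],[[0,0,0],[0,0,0],-1],[[0,0,0],[0,0,0],-1],[[0,0,0],[0,0,0],-1],[[0,0,0],[0,0,0],-1],[[0,0,0],[0,0,0],-1],[[0,0,0],[0,0,0],-1],[[0,0,0],[0,0,0],-1],[[0,0,0],[0,0,0],-1]]}}

```text
t: 19.03
position: [458.5, 158.0, 2.1]
ee_rot: [[0.914, 0.405, -0.0], [0.405, -0.914, 0.0], [-0.0, -0.0, -1.0]]
force: [-1.3, -1.1, 5.0]
opening: 54.8
finger_force: 63.3
```

>>> {"api": "step_arm", "payload": {"rows": [[[0,0,1],[0,0,0],-1],[[0,0,3],[0,0,0],-1],[[0,0,3.5],[0,0,0],-1],[[0,0,3.5],[0,0,0],-1],[[0,0,3.5],[0,0,0],-1],[[0,0,2.5],[0,0,0],-1],[[0,0,0],[0,0,0],-1],[[0,0,0],[0,0,0],-1],[[0,0,0],[0,0,0],-1],[[0,0,0],[0,0,0],-1]]}}

```text
t: 19.87
position: [456.6, 157.5, 169.7]
ee_rot: [[0.914, 0.405, -0.004], [0.405, -0.914, -0.001], [-0.004, -0.001, -1.0]]
force: [-0.4, 0.6, -1.4]
opening: 54.7
finger_force: 63.9
```

```bash
python3 - <<'E'
from h import *
for i in range(2): st();w=snap('wrist','w6.png')
W=world(w);p=robot.state()['position'];held(W,p[2]+25,p)
E
```

```text
t 19.87 pos [456.6 157.5 169.7] yaxis [ 0.405 -0.914 -0.001] F [-0.4  0.6 -1.4] open 54.7 ff 63.9
t 19.92 pos [456.6 157.5 169.6] yaxis [ 0.405 -0.914 -0.001] F [ 0.3 -0.6 -1.2] open 54.8 ff 63.9
4523 mean [457.2 157.2 194.6] enc [456.7 156.5] 60.1 ell [457.3 157. ] [55.7 58.8] z [191.3 195.1 196.4]
```

View pics/w6.png

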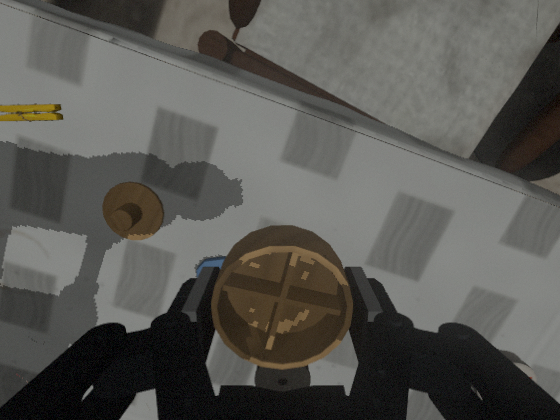

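The crossed-partition pot is held level at (282,300), and the lid is visible at (132,210).

>>> {"api": "step_arm", "payload": {"rows": [[[-0.35,-2.5,0],[0,0,0],-1],[[-0.35,-3.5,0],[0,0,0],-1],[[-0.35,-3.5,0],[0,0,0],-1],[[-0.35,-3.5,0],[0,0,0],-1],[[-0.35,-3.5,0],[0,0,0],-1],[[-0.35,-3.5,0],[0,0,0],-1],[[-0.35,-3.5,0],[0,0,0],-1],[[-0.35,-3.5,0],[0,0,0],-1],[[-0.35,-3.5,0],[0,0,0],-1],[[-0.35,-3.5,0],[0,0,0],-1]]}}

```text
t: 20.8
position: [422.1, -183.2, 170.5]
ee_rot: [[0.914, 0.405, -0.002], [0.405, -0.914, 0.001], [-0.001, -0.002, -1.0]]
force: [1.6, 0.9, -0.5]
opening: 54.6
finger_force: 63.9
```

>>> {"api": "step_arm", "payload": {"rows": [[[-0.3,-3.5,0],[0,0,0],-1],[[-0.3,-3.5,0],[0,0,0],-1],[[-0.1,-3.2,0],[0,0,0],-1],[[0,0,-2],[0,0,0],-1],[[0,0,-2],[0,0,0],-1],[[0,0,-1.5],[0,0,0],-1],[[0,0,0],[0,0,0],-1],[[0,0,0],[0,0,0],-1],[[0,0,0],[0,0,0],-1],[[0,0,0],[0,0,0],-1]]}}

```text
t: 21.63
position: [417.2, -284.4, 117.7]
ee_rot: [[0.914, 0.405, 0.001], [0.405, -0.914, -0.001], [0.001, 0.002, -1.0]]
force: [0.6, -0.7, -1.5]
opening: 54.7
finger_force: 64.0
```

```bash
python3 - <<'E'
from h import *
for i in range(3): st();w=snap('wrist')
W=world(w);p=robot.state()['position'];held(W,p[2]+25,p)
E
```

```text
t 21.63 pos [ 417.2 -284.4  117.7] yaxis [ 0.405 -0.914  0.002] F [ 0.6 -0.7 -1.5] open 54.7 ff 64.0
t 21.68 pos [ 417.3 -284.5  117.9] yaxis [ 0.405 -0.914  0.002] F [ 0.5  0.6 -0.7] open 55.0 ff 64.0
t 21.73 pos [ 417.3 -284.5  118. ] yaxis [ 0.405 -0.914  0.002] F [ 1.   0.8 -0.5] open 54.8 ff 64.0
4558 mean [ 417.9 -284.7  142.9] enc [ 417.2 -285.5] 60.2 ell [ 417.9 -285.1] [56.  58.5] z [139.4 143.4 144.8]
```

Offset to the target is (-2.9,-4.9); going down to about 95.

>>> {"api": "step_arm", "payload": {"rows": [[[-0.28,-0.48,-0.6],[0,0,0],-1],[[0,0,-0.6],[0,0,0],-1],[[0,0,-0.6],[0,0,0],-1],[[0,0,-0.4],[0,0,0],-1],[[0,0,0],[0,0,0],-1],[[0,0,0],[0,0,0],-1],[[0,0,0],[0,0,0],-1],[[0,0,0],[0,0,0],-1]]}}

```text
t: 22.45
position: [413.8, -288.9, 94.9]
ee_rot: [[0.914, 0.405, 0.0], [0.405, -0.914, -0.0], [0.0, 0.0, -1.0]]
force: [-0.3, -0.1, -1.5]
opening: 55.1
finger_force: 64.0
```

```bash
python3 - <<'E'
from h import *
for i in range(2): st();w=snap('wrist')
W=world(w);p=robot.state()['position'];held(W,p[2]+25,p)
E
```

```text
t 22.45 pos [ 413.8 -288.9   94.9] yaxis [ 0.405 -0.914  0.   ] F [-0.3 -0.1 -1.5] open 55.1 ff 64.0
t 22.5 pos [ 413.9 -289.    95. ] yaxis [ 0.405 -0.914  0.001] F [ 0.1 -0.9 -2.1] open 54.5 ff 64.0
4489 mean [ 414.4 -289.2  120. ] enc [ 413.8 -290. ] 59.7 ell [ 414.5 -289.8] [55.8 58.3] z [116.7 120.6 121.8]
```

>>> {"api": "step_arm", "payload": {"rows": [[[0.05,0,-0.3],[0,0,0],-1],[[0,0,-0.3],[0,0,0],-1],[[0,0,-0.25],[0,0,0],-1],[[0,0,-0.2],[0,0,0],-1],[[0,0,0],[0,0,0],-1],[[0,0,0],[0,0,0],-1],[[0,0,0],[0,0,0],-1]]}}

```text
t: 23.13
position: [414.1, -288.8, 85.1]
ee_rot: [[0.914, 0.405, -0.001], [0.405, -0.914, 0.0], [-0.0, -0.001, -1.0]]
force: [-1.9, 1.6, 6.2]
opening: 54.6
finger_force: 64.7
```

>>> {"api": "step_arm", "payload": {"rows": [[[0,0,-0.05],[0,0,0],-1],[[0,0,0],[0,0,0],0.3],[[0,0,0],[0,0,0],1],[[0,0,0],[0,0,0],1],[[0,0,0],[0,0,0],1],[[0,0,0],[0,0,0],1],[[0,0,0],[0,0,0],1],[[0,0,1],[0,0,0],1],[[0,0,3],[0,0,0],1],[[0,0,3.5],[0,0,0],1]]}}

```text
t: 23.97
position: [412.1, -287.2, 157.6]
ee_rot: [[0.914, 0.405, -0.005], [0.405, -0.914, 0.004], [-0.003, -0.006, -1.0]]
force: [0.9, -0.2, 0.2]
opening: 85.7
finger_force: 0.0
```

>>> {"api": "step_arm", "payload": {"rows": [[[-2,-0.9,3],[0,0,0],1],[[-2.5,-1,3],[0,0,0],1],[[-1.5,-0.6,1],[0,0,0],1],[[0,0,0],[0,0,0],1],[[0,0,0],[0,0,0],1],[[0,0,0],[0,0,0],1]]}}

```text
t: 24.47
position: [354.1, -313.2, 228.3]
ee_rot: [[0.915, 0.404, -0.0], [0.404, -0.915, 0.001], [0.0, -0.001, -1.0]]
force: [0.2, 0.0, -0.4]
opening: 85.3
finger_force: 0.0
```

```bash
python3 - <<'E'
from h import *
st();W=world(snap('wrist'));rim(W,111,(414.7,-290))
E
```

```text
t 24.47 pos [ 354.1 -313.2  228.3] yaxis [ 0.404 -0.915 -0.001] F [ 0.2  0.  -0.4] open 85.3 ff 0.0
1050 mean [ 416.1 -289.5  110.8] enc [ 415.5 -289.7] 55.9 ell [ 415.4 -289.7] [55.3 55.5] z [108.7 110.9 112.2]
plane [3.600000e-03 2.700000e-03 1.108378e+02]
```

Seated at 111 mm and level. Now the lid.

>>> {"api": "step_arm", "payload": {"rows": [[[0.2,3.6,0],[0,0,0],1],[[0.2,3.6,0],[0,0,0],1],[[0.2,3.6,0],[0,0,0],1],[[0.2,3.6,0],[0,0,0],1],[[0.2,3.6,0],[0,0,0],1],[[0.2,3.6,0],[0,0,0],1],[[0.2,3.6,0],[0,0,0],1],[[0.2,3.6,0],[0,0,0],1],[[0.2,3.6,0],[0,0,0],1],[[0.2,3.6,0],[0,0,0],1]]}}

```text
t: 25.35
position: [373.1, 48.7, 227.6]
ee_rot: [[0.914, 0.406, -0.002], [0.406, -0.914, 0.0], [-0.002, -0.001, -1.0]]
force: [0.3, -0.0, -0.0]
opening: 85.1
finger_force: 0.0
```

>>> {"api": "step_arm", "payload": {"rows": [[[0.2,3.6,-1],[0,0,0],1],[[0.2,3.6,-1],[0,0,0],1],[[0.2,3.6,-1],[0,0,0],1],[[0.2,3.6,-1],[0,0,0],1],[[0.2,3.6,0],[0,0,0],1],[[0.2,3.6,0],[0,0,0],1],[[0,0,0],[0,0,0],1],[[0,0,0],[0,0,0],1],[[0,0,0],[0,0,0],1],[[0,0,0],[0,0,0],1]]}}

```text
t: 26.18
position: [385.3, 261.2, 187.8]
ee_rot: [[0.915, 0.404, -0.002], [0.404, -0.915, -0.001], [-0.002, 0.001, -1.0]]
force: [-0.8, 0.3, -0.5]
opening: 85.4
finger_force: 0.0
```

```bash
python3 - <<'E'
from h import *
st();W=world(snap('wrist'));fit(W,30,38,(386,274),20);fit(W,6,13,(386,274),35);st()
E
```

```text
t 26.18 pos [385.3 261.2 187.8] yaxis [ 0.404 -0.915  0.001] F [-0.8  0.3 -0.5] open 85.4 ff 0.0
387 mean [385.7 274.8  33.9] enc [385.3 274.7] 19.6 ell [385.3 274.7] [19.2 19.4] z [32.1 34.  35.1]
2211 mean [386.9 275.2  10.1] enc [385.2 274.7] 55.8 ell [385.3 274.6] [55.2 55.3] z [ 8.9 10.1 11.3]
t 26.23 pos [385.6 261.  188.1] yaxis [ 0.404 -0.915  0.   ] F [-0.2  0.2  0.6] open 85.5 ff 0.0
```

>>> {"api": "step_arm", "payload": {"rows": [[[0,0.7,-2],[0,0,0],1],[[0,0.65,-3.5],[0,0,0],1],[[0,0,-3.5],[0,0,0],1],[[0,0,-3.5],[0,0,0],1],[[0,0,-3],[0,0,0],1],[[0,0,-1],[0,0,0],1],[[0,0,0],[0,0,0],1],[[0,0,0],[0,0,0],1],[[0,0,0],[0,0,0],1],[[0,0,0],[0,0,0],1]]}}

```text
t: 27.07
position: [388.2, 276.6, 26.0]
ee_rot: [[0.915, 0.404, 0.004], [0.404, -0.915, 0.002], [0.005, -0.001, -1.0]]
force: [0.5, 0.4, 0.0]
opening: 85.0
finger_force: 0.0
```

>>> {"api": "step_arm", "payload": {"rows": [[[0,0,0],[0,0,0],1],[[0,0,0],[0,0,0],1],[[0,0,0],[0,0,0],1]]}}

```text
t: 27.32
position: [386.7, 276.1, 24.7]
ee_rot: [[0.914, 0.405, 0.002], [0.405, -0.914, 0.001], [0.002, -0.0, -1.0]]
force: [1.1, -0.1, -0.2]
opening: 85.4
finger_force: 0.0
```

```bash
python3 - <<'E'
from h import *
W=world(snap('wrist'));st();fit(W,31,38,(386,274),16)
E
```

```text
t 27.37 pos [386.5 276.   24.4] yaxis [ 0.405 -0.914 -0.   ] F [-0.7  0.6 -0.4] open 85.4 ff 0.0
1460 mean [386.  275.   33.9] enc [385.4 274.8] 20.3 ell [385.3 274.7] [19.7 19.8] z [32.2 34.  35. ]
```

>>> {"api": "step_arm", "payload": {"rows": [[[-0.1,-0.1,-0.5],[0,0,0],1],[[0,0,-0.3],[0,0,0],1],[[0,0,0],[0,0,0],1],[[0,0,0],[0,0,0],1],[[0,0,0],[0,0,0],-1],[[0,0,0],[0,0,0],-1],[[0,0,0],[0,0,0],-1],[[0,0,0],[0,0,0],-1],[[0,0,0],[0,0,0],-1],[[0,0,0],[0,0,0],-1]]}}

```text
t: 28.2
position: [385.4, 274.9, 16.1]
ee_rot: [[0.914, 0.405, 0.0], [0.405, -0.914, 0.0], [0.001, -0.0, -1.0]]
force: [-1.9, 0.2, -0.8]
opening: 17.9
finger_force: 58.6
```

>>> {"api": "step_arm", "payload": {"rows": [[[0,0,0],[0,0,0],-1],[[0,0,0],[0,0,0],-1],[[0,0,0],[0,0,0],-1],[[0,0,0],[0,0,0],-1],[[0,0,0],[0,0,0],-1],[[0,0,0],[0,0,0],-1]]}}

```text
t: 28.7
position: [385.4, 274.9, 16.1]
ee_rot: [[0.914, 0.405, 0.001], [0.405, -0.914, 0.0], [0.001, -0.0, -1.0]]
force: [-1.1, -0.5, 5.4]
opening: 17.8
finger_force: 58.7
```

>>> {"api": "step_arm", "payload": {"rows": [[[0,0,1],[0,0,0],-1],[[0,0,3],[0,0,0],-1],[[0,0,3.5],[0,0,0],-1],[[0,0,3.5],[0,0,0],-1],[[0,0,3.5],[0,0,0],-1],[[0,0,3],[0,0,0],-1],[[0,0,1],[0,0,0],-1],[[0,0,0],[0,0,0],-1],[[0,0,0],[0,0,0],-1],[[0,0,0],[0,0,0],-1]]}}

```text
t: 29.53
position: [383.4, 273.7, 198.4]
ee_rot: [[0.914, 0.405, -0.004], [0.405, -0.914, -0.002], [-0.005, 0.0, -1.0]]
force: [-0.1, -0.7, -1.0]
opening: 17.5
finger_force: 58.6
```

```bash
python3 - <<'E'
from h import *
for i in range(2): st();w=snap('wrist','w7.png')
W=world(w);p=robot.state()['position'];z=p[2]-6
fit(W,z-5,z+5,p,33)
q=W.reshape(-1,3);q=q[(np.hypot(q[:,0]-p[0],q[:,1]-p[1])<30)&(abs(q[:,2]-z)<6)];print(np.linalg.lstsq(np.c_[q[:,:2]-p[:2],np.ones(len(q))],q[:,2],rcond=None)[0].round(3))
E
```

```text
t 29.53 pos [383.4 273.7 198.4] yaxis [ 0.405 -0.914  0.   ] F [-0.1 -0.7 -1. ] open 17.5 ff 58.6
t 29.58 pos [383.3 273.6 198.1] yaxis [ 0.405 -0.914  0.001] F [ 0.3 -0.2 -0.9] open 17.4 ff 58.6
4840 mean [394.8 277.5 192.1] enc [383.5 272.3] 56.4 ell [383.5 272.5] [55.3 56.1] z [190.8 192.1 193.2]
[-1.80000e-02 -9.00000e-03  1.92353e+02]
```

View pics/w7.png

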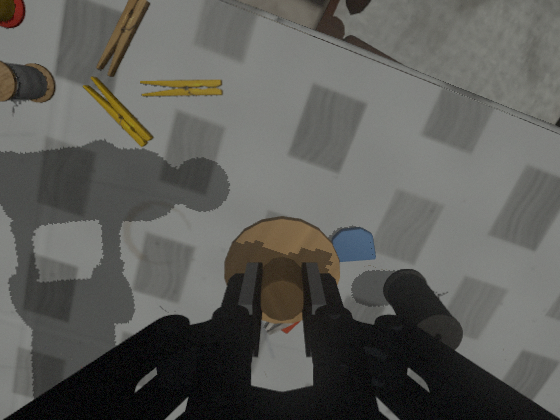

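The lid is level in the hand, disc centred near (282,270). I carry it to the tower.

>>> {"api": "step_arm", "payload": {"rows": [[[0.2,-2.5,0],[0,0,0],-1],[[0.2,-3.5,0],[0,0,0],-1],[[0.2,-3.5,0],[0,0,0],-1],[[0.2,-3.5,0],[0,0,0],-1],[[0.2,-3.5,0],[0,0,0],-1],[[0.2,-3.5,0],[0,0,0],-1],[[0.2,-3.5,0],[0,0,0],-1],[[0.2,-3.5,0],[0,0,0],-1],[[0.2,-3.5,0],[0,0,0],-1],[[0.2,-3.5,0],[0,0,0],-1]]}}

```text
t: 30.47
position: [403.7, -66.7, 199.1]
ee_rot: [[0.914, 0.405, -0.003], [0.405, -0.914, 0.001], [-0.002, -0.002, -1.0]]
force: [-0.1, 1.0, -1.0]
opening: 17.4
finger_force: 58.8
```

>>> {"api": "step_arm", "payload": {"rows": [[[0.2,-3.5,0],[0,0,0],-1],[[0.2,-3.5,0],[0,0,0],-1],[[0.2,-3.5,0],[0,0,0],-1],[[0.2,-3.5,0],[0,0,0],-1],[[0.2,-3.5,0],[0,0,0],-1],[[0.2,-3.5,0],[0,0,0],-1],[[0,0,-2],[0,0,0],-1],[[0,0,-2],[0,0,0],-1],[[0,0,0],[0,0,0],-1],[[0,0,0],[0,0,0],-1]]}}

```text
t: 31.3
position: [415.0, -273.9, 158.0]
ee_rot: [[0.915, 0.405, -0.005], [0.405, -0.915, 0.004], [-0.003, -0.006, -1.0]]
force: [0.7, 0.6, -0.7]
opening: 17.6
finger_force: 58.9
```

>>> {"api": "step_arm", "payload": {"rows": [[[0,0,0],[0,0,0],-1],[[0,0,0],[0,0,0],-1],[[0,0,0],[0,0,0],-1]]}}

```text
t: 31.55
position: [417.9, -275.4, 161.9]
ee_rot: [[0.914, 0.406, 0.002], [0.406, -0.914, -0.001], [0.001, 0.002, -1.0]]
force: [0.6, -0.9, -0.3]
opening: 17.6
finger_force: 58.9
```

```bash
python3 - <<'E'
from h import *
for i in range(2): st();w=snap('wrist')
W=world(w);p=robot.state()['position'];z=p[2]-6;fit(W,z-5,z+5,p,33)
E
```

```text
t 31.55 pos [ 417.9 -275.4  161.9] yaxis [ 0.406 -0.914  0.002] F [ 0.6 -0.9 -0.3] open 17.6 ff 58.9
t 31.6 pos [ 417.9 -275.5  161.9] yaxis [ 0.406 -0.914  0.002] F [-0.4 -0.6 -0.7] open 17.5 ff 58.9
4835 mean [ 429.4 -271.5  155.9] enc [ 418.1 -276.5] 56.5 ell [ 418.2 -276.6] [55.3 56.1] z [154.6 156.  157.1]
```

Correct by (-2.7,-13.2) and lower to about 133.

>>> {"api": "step_arm", "payload": {"rows": [[[-0.15,-0.7,0],[0,0,0],-1],[[-0.12,-0.6,0],[0,0,0],-1],[[0,0,-0.8],[0,0,0],-1],[[0,0,-0.8],[0,0,0],-1],[[0,0,-0.8],[0,0,0],-1],[[0,0,-0.4],[0,0,0],-1],[[0,0,0],[0,0,0],-1],[[0,0,0],[0,0,0],-1],[[0,0,0],[0,0,0],-1],[[0,0,0],[0,0,0],-1]]}}

```text
t: 32.48
position: [414.7, -288.5, 133.1]
ee_rot: [[0.914, 0.405, 0.001], [0.405, -0.914, -0.0], [0.0, 0.001, -1.0]]
force: [-0.1, 0.2, -1.3]
opening: 17.7
finger_force: 58.9
```

```bash
python3 - <<'E'
from h import *
for i in range(2): st();w=snap('wrist')
W=world(w);p=robot.state()['position'];z=p[2]-6;fit(W,z-5,z+5,p,33)
E
```

```text
t 32.48 pos [ 414.7 -288.5  133.1] yaxis [ 0.405 -0.914  0.001] F [-0.1  0.2 -1.3] open 17.7 ff 58.9
t 32.53 pos [ 414.8 -288.5  133.2] yaxis [ 0.405 -0.914  0.001] F [ 0.   0.3 -1.1] open 17.6 ff 58.9
4833 mean [ 426.3 -284.5  127.2] enc [ 414.9 -289.5] 56.6 ell [ 415.  -289.6] [55.3 56.2] z [125.9 127.2 128.3]
```

>>> {"api": "step_arm", "payload": {"rows": [[[0,0,-0.3],[0,0,0],-1],[[0,0,-0.3],[0,0,0],-1],[[0,0,-0.3],[0,0,0],-1],[[0,0,-0.25],[0,0,0],-1],[[0,0,0],[0,0,0],-1],[[0,0,0],[0,0,0],-1],[[0,0,0],[0,0,0],-1],[[0,0,0],[0,0,0],-1]]}}

```text
t: 33.25
position: [414.6, -288.4, 122.1]
ee_rot: [[0.914, 0.405, -0.0], [0.405, -0.914, 0.0], [0.0, -0.0, -1.0]]
force: [-1.1, 0.4, 6.1]
opening: 17.8
finger_force: 59.4
```

>>> {"api": "step_arm", "payload": {"rows": [[[0,0,0],[0,0,0],-0.3],[[0,0,0],[0,0,0],0.3],[[0,0,0],[0,0,0],1],[[0,0,0],[0,0,0],1],[[0,0,0],[0,0,0],1],[[0,0,0],[0,0,0],1],[[0,0,0],[0,0,0],1],[[0,0,1],[0,0,0],1],[[0,0,3],[0,0,0],1],[[0,0,3.5],[0,0,0],1]]}}

```text
t: 34.08
position: [412.5, -286.8, 195.1]
ee_rot: [[0.914, 0.405, -0.005], [0.405, -0.914, 0.004], [-0.003, -0.006, -1.0]]
force: [0.9, -0.5, 1.1]
opening: 85.0
finger_force: 0.0
```

>>> {"api": "step_arm", "payload": {"rows": [[[-2,-0.9,3],[0,0,0],1],[[-2.5,-1,3],[0,0,0],1],[[-2.5,-1,1],[0,0,0],1],[[0,0,0],[0,0,0],1],[[0,0,0],[0,0,0],1],[[0,0,0],[0,0,0],1]]}}

```text
t: 34.58
position: [344.4, -317.0, 266.3]
ee_rot: [[0.915, 0.404, 0.001], [0.404, -0.915, 0.0], [0.001, -0.0, -1.0]]
force: [1.0, -0.0, -0.6]
opening: 85.5
finger_force: 0.0
```

```bash
python3 - <<'E'
from h import *
st();W=world(snap('wrist'));rim(W,116,(415,-289.5));fit(W,136,145,(415,-289.5),20)
s=robot.snapshot('side');cv2.imwrite('pics/s8.png',cv2.resize(s['image'][120:280,220:360,::-1],None,fx=3.5,fy=3.5,interpolation=cv2.INTER_CUBIC))
T=world(snap('top'))
for n,c,lo,hi in [('tin',(365,-143),15,30),('soap',(425,-391),14,30)]: fit(T,lo,hi,c,45)
E
```

```text
t 34.58 pos [ 344.4 -317.   266.3] yaxis [ 0.404 -0.915 -0.   ] F [ 1.  -0.  -0.6] open 85.5 ff 0.0
3284 mean [ 415.7 -289.2  116.2] enc [ 415.1 -289.5] 56.1 ell [ 415.1 -289.6] [55.2 55.5] z [115.  116.2 117.4]
plane [-7.000000e-04  1.000000e-04  1.161831e+02]
564 mean [ 415.1 -289.5  140. ] enc [ 415.  -289.6] 19.9 ell [ 415.1 -289.7] [19.3 19.6] z [138.6 140.1 141.3]
281 mean [ 364.6 -143.5   24.1] enc [ 364.9 -143.1] 62.5 ell [ 365. -143.] [61.3 61.6] z [18.7 24.2 28.6]Traceback (most recent call last):
  File "<stdin>", line 5, in <module>
  File "h.py", line 21, in fit
    el=cv2.fitEllipse(h)
cv2.error: OpenCV(4.12.0) /io/opencv/modules/imgproc/src/shapedescr.cpp:361: error: (-201:Incorrect size of input array) There should be at least 5 points to fit the ellipse in function 'fitEllipseNoDirect'
```

View pics/s8.png

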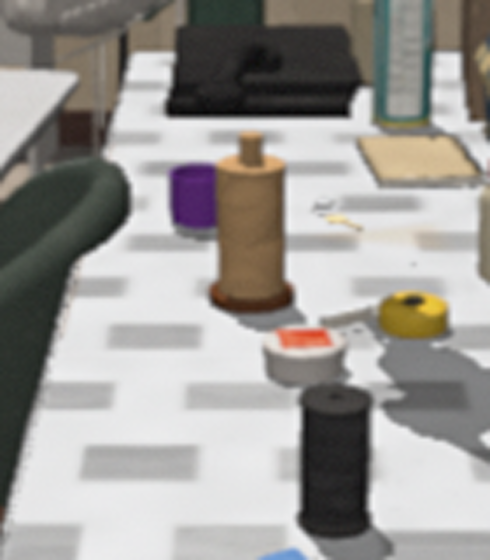

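The tower stands straight at (250,220) in the crop, with the lid disc top at 116 mm and level. The tin has not moved, and the soap is hidden from the top camera by the arm, which never went near it.

```bash
python3 -c "
from rig import robot
print(robot.job_done())"
```

```text
the job is handed in; nothing more can be done
None
```

The tower is built on the stand in the order asked and handed in at about 35 s: it stands on its own, and every piece measured seated and level; the tin has not moved, and the soap, hidden from the top camera at the last check, was never approached.

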